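# Hold the shaft collar on its flat while the set screw is tightened

## Task

Lift the shaft collar up and off its storage peg and fit it over the shaft of the desktop label rewinder, turning until its D-shaped bore finds the flat on the shaft and it slides down. Collar and shaft are to be turned together so that the collar's set screw points at the pointer on the housing, with the collar pressed fully down against the sprung washer. Finish while still gripping the collar and holding it pressed down there (do not let go, I will tighten the screw), and leave the other things on the desk undisturbed.

Things in the scene. Friction and masses are not known exactly. Their poses are not given: they have to be found in the camera images.
- rewinder: desktop label rewinder, fixed to the desk: grey square housing 150 x 150 mm, top 40 mm above the desk, with a round grey platter (120 mm across, its top 50 mm up) and an upright steel D-shaft in the middle. Origin under the middle of the housing at desk level, on the shaft's axis; its -x side is the front, where a small black triangular pointer 6 mm high stands on the housing's front edge
- pointer (a point): top of the pointer, 68 mm in front (rewinder -x) of the shaft's axis, 46 mm above the desk; axes as the rewinder's
- spindle (a joint): turn of platter and shaft together, rad, counter-clockwise from above; at 0 the flat of the shaft faces the pointer. Range -1.5 to 1.5, starts turned counter-clockwise by 0.45 to 1.0. Stiff (0.07 N m friction), stays where it is left
- shaft_top (a point): middle of the shaft's top end, 105 mm above the desk, turning with the shaft: its -x axis is the direction in which the flat faces. The plain metal shaft is 28 mm in diameter with one flat 8.5 mm from the axis; its top 8 mm taper to 72 percent. It stands 55 mm above the platter; a black groove on the platter lies on the flat's side
- washer (a joint): sprung steel washer (40 mm across) round the shaft's foot, m pushed down: 0 = up, its top 62 mm above the desk; 0.007 = fully down, top 55 mm above the desk. Needs about 4 N to start moving and 8 N to be fully down; springs back when let go
- peg_stand: storage stand, fixed: black round foot 84 mm across, a stem with a 36 mm shoulder 46 mm above the desk and above it a plain steel peg 13 mm in diameter up to 106 mm. Origin at desk level on the peg's axis
- collar_center (a point): loose aluminium shaft collar on the peg, resting on the shoulder: outside diameter 46 mm, 45 mm tall, 0.13 kg; this is its centre on the bore's axis, half-way up (22.5 mm above its underside). z is up. D-shaped bore right through: 30 mm in diameter with a flat 9.5 mm from the axis on its -x side (1 mm clearance all round on the shaft), mouth chamfered 2.5 mm. Keyed on the shaft it has some 0.1 rad of play. Grip it across two opposite sides, clear of the screw
- collar_screw (a point): outer end of the set screw's head, 11 mm in diameter, that sticks out 7 mm from the collar's -x side (29.5 mm from the axis), 13 mm above the collar's underside; axes as the collar's
- stapler_mid (a point): stapler lying to the right, a bystander, 36 x 141 x 47 mm; 20 mm above its foot
- glue_stick_mid (a point): glue stick standing on end, a bystander, 26 mm across, 93 mm tall; half-way up
- eraser_mid (a point): small eraser, a bystander, 19 x 43 x 12 mm; its centre
- mug_mid (a point): mug, a bystander at the left, 78 mm across, 101 mm tall; half-way up
Mind the look-alikes: they are no part of the job. Of the things shaped like the part that bears collar_center, the aluminium one is meant.

How it is judged:
By the outcome, as a careful person would: the job done as asked, in the order asked, and still so for the second after the job is handed in, while the arm keeps its last pose, push and grip.
It also fails if it takes over 48 s, if anything falls off the work surface, if the arm or the gripper's body presses on something with over 40 N, if the wrist force passes 120 N, or if a joint passes its speed limit or range.

## Robot

A 6-joint arm with a two-finger parallel gripper is mounted at the origin on a cart in front of the work surface, level with it; the furniture and walls round the work are solid. World frame = base frame: x ahead of the robot, y to its left, z up, the work surface at z = 0. Lengths are in m, angles in rad, forces in N, time in s.
With the tool pointing down it reaches from about 0.35 to 0.975 m from the base axis. Payload 4.9 kg.
Tool frame: the origin (TCP) lies between the finger pads; the fingertips stand 14 mm ahead of it and the grasp point (between the pads) lies 5 mm behind it (manip.tcp_to_tips is the distance from the TCP to the fingertips, in m); z points along the fingers, y is the line along which they close (so a half turn about z gives the same grasp; the last joint's range is limited). The gripper opens to 85 mm and grips with 20 to 120 N. Pads are 22 mm wide; open, the fingers measure 114 mm over their backs; the gripper's body (76 mm by 85 mm) begins 54 mm behind the grasp point. The pads swing forward as they close: fully open they stand 13 mm farther back than shut.
Start: joints at [-1.325, 0.053, 1.613, -0, 1.476, -0.119], TCP at [0.223, -0.584, 0.245] pointing down, gripper open.
Joint ranges: [-3.01, 3.01], [-1.01, 2.22], [0.06, 2.58], [-1.02, 4.17], [0.09, 2.62], [-3.14, 3.14]. Speed limits (rad/s): [2.57, 2.57, 3.14, 3.14, 3.14, 3.14].

## Interface

Orientations are given as a unit quaternion [w, x, y, z].
In Python, from plant import manip gives the robot as it stands.
- The arm moves only by the tool servo_tool, never from a script. Its argument "moves" is a list that holds one entry, the list of rows, each a list of 7 numbers: the shift along the tool's x, y, z in mm, then the turn, a rotation vector about the tool's x, y, z in degrees, then the finger opening in mm, from 0 to 85.4. In form: [[[x, y, z, ax, ay, az, fingers], ...]]. A call has 1 to 12 rows; each row shifts and turns the commanded pose from where the row before left it, along the tool's axes as they then stand; what a row does not reach is not made up. A row lasts 1/8 s, in which the tool goes at most 62.5 mm and 10.7 degrees, less where a joint would pass 70% of its speed; a pose out of reach is approached as far as the arm can. A call with a gripper value outside its range is refused whole. The fingers move at their own pace and stop on an object; the grip force is fixed at half the most. Time passes only in rows, so rows that do not move let the fingers close. It gives the time, the measured TCP pose, the force, the opening and the grip force at its end, in the units of the state.
- manip.state(): the state, without advancing time (a new reading comes with each control period).
- manip.grab_frame(name): name is "scene" or "side" or "wrist"; returns a dict with "image" (400x640x3 uint8, blue, green, red), "mtx" (3x3 intrinsics, pixels), "eye" and "rotation" of the camera in the world. Camera axes: x right, y down, z forward; pixel columns grow to the right and rows downward; lengths in m; the calibration is good to about 2 mm. The wrist camera is an equidistant fisheye: a pixel r from the principal point sees the ray r / f radians off the axis. A picture is of the moment at which its call begins. There is no depth.
- manip.job_done(): hands the job in; it is judged then, once.
The state is a dict: "time": time; "joint_pos": joint angles; "joint_vel": joint speeds; "joint_efforts": joint torques, N m; "tool_pos": TCP position; "tool_rot": TCP orientation; "contact_force": force on the tool from outside, world axes, zero at the start; "ft_torque": the same for the moment, N m; "gripper_width": opening from 0.0 (shut) to 1.0 (fully open); "grasp_force": force on a finger pad.
Only numpy, scipy, OpenCV 4.12 (cv2) and the standard library are available. Lean on these libraries where they do the work, as an engineer would, in place of code of your own. Each camera call takes 0.05 s, during which the arm holds its last target. There are 200 camera calls.

## Working session

There is one attempt and no reset: what is moved stays moved. The work goes in short steps, Python scripts to look and compute and a tool call to move; the robot and the scene stay as the last step left them, time stands still between calls to the robot, and variables do not carry over. Pictures are saved under pics/ and viewed, at most 10 in all, crops included, and the job is handed in when it is done.

Besides the shell and the picture viewer there is one more tool, called after "Request:" as a command line: name --argument value ..., lists and objects as JSON in quotes. servo_tool: Moves the arm, as the interface text tells. Its arguments: {"type":"object","properties":{"moves":{"type":"array"}},"required":["moves"]}

```bash
ls; mkdir -p pics; python3 - <<'E'
from plant import manip
import cv2,numpy as np
for n in("scene","side"):
    f=manip.grab_frame(n); cv2.imwrite(f"pics/{n}0.png",f["image"]); np.savez(f"pics/{n}0.npz",**f)
    print(n,f["mtx"].tolist(),f["eye"],f["rotation"].tolist())
print(manip.state(), manip.tcp_to_tips)
E
```

```text
pics
scene [[430.18822829622417, 0.0, 315.96600588781286], [0.0, 430.18822829622417, 196.135302466238], [0.0, 0.0, 1.0]] [ 1.62347051 -0.66493314  0.95609701] [-0.4228220205656456, 0.7765571962814446, 0.4129405324275222, -0.21831302413452358]
side [[380.36016154508803, 0.0, 312.2007683042789], [0.0, 380.36016154508803, 200.94528914487043], [0.0, 0.0, 1.0]] [1.64739515 0.13074863 1.16929027] [-0.26598934229232923, 0.6340930108333812, 0.6712314332311115, -0.2768105605674386]
{'time': 0.1, 'joint_pos': array([-1.32501822e+00,  5.33490895e-02,  1.61413375e+00, -3.44212723e-06,
        1.47600449e+00, -1.18996514e-01]), 'joint_vel': array([-0.00034275,  0.0001309 , -0.00222112, -0.00019267,  0.00100419,
        0.00138332]), 'joint_efforts': array([-2.38977145e-04, -3.94908893e+01, -3.71360886e+01, -1.48315103e-04,
        3.94315110e-03,  7.13985415e-06]), 'tool_pos': array([ 0.22283366, -0.58336026,  0.24416352]), 'tool_rot': array([-9.45327889e-04,  9.83413019e-01,  1.81377884e-01, -6.17221164e-05]), 'contact_force': array([-0.15773609, -0.38573285, -0.17012211]), 'ft_torque': array([ 0.00557207, -0.02501523, -0.01780415]), 'grasp_force': 0.0, 'gripper_width': 0.9992479462019563} 0.014
```

View pics/scene0.png

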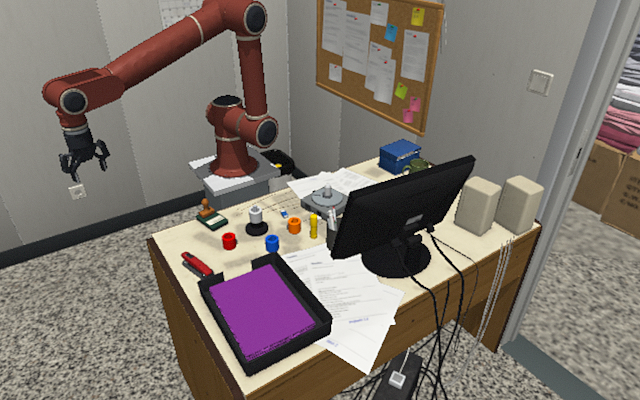

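View pics/side0.png

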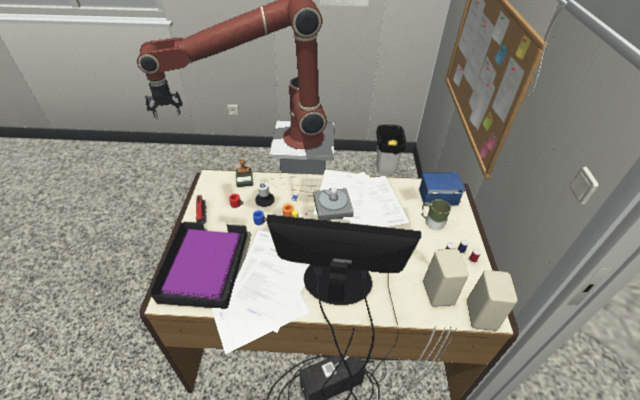

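Both views show the aluminium collar on its black-footed peg: scene (256,218), side (264,192). The rewinder is at scene (326,195) and side (334,200). The look-alikes are red (229,240), blue (272,243) and orange (294,226) in the scene view. The grey metallic one on the peg fits the description, so I'll confirm it in an enlarged crop.

```bash
python3 - <<'E'
import cv2,numpy as np
a=cv2.imread("pics/scene0.png")[165:255,220:360]; b=cv2.imread("pics/side0.png")[165:225,230:370]
a=cv2.resize(a,None,fx=5.6,fy=3.8,interpolation=cv2.INTER_CUBIC) if 0 else cv2.resize(a,None,fx=4,fy=4,interpolation=cv2.INTER_CUBIC)
b=cv2.resize(b,None,fx=4,fy=4,interpolation=cv2.INTER_CUBIC)
cv2.imwrite("pics/crop0.png",np.vstack([a,b]))
E
```

```text
(no output)
```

View pics/crop0.png

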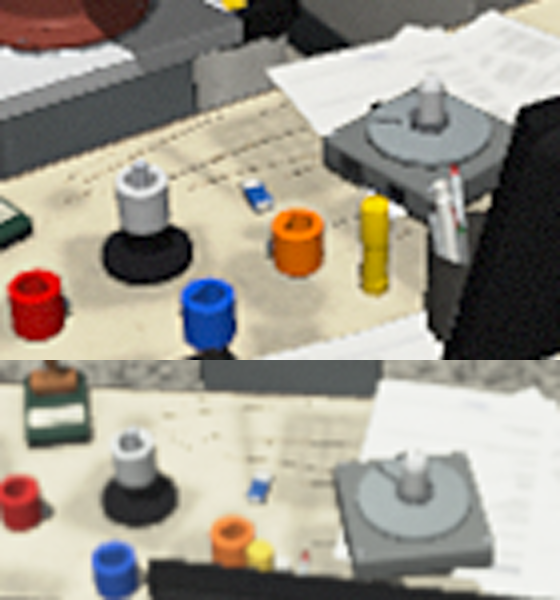

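The crop confirms it: the aluminium collar sits on the peg, with the peg tip at scene crop (141,165) and side crop (133,432). The shaft top is at (431,79) and (415,455). The pointer is about (376,105) in the scene crop, with the groove near (387,120).

```bash
cat > h.py <<'E'
import numpy as np
from scipy.spatial.transform import Rotation as R
def rot(q): return R.from_quat(np.roll(q,-1)) if np.size(q)==4 else R.from_matrix(q)
def ray(f,px,fish=False):
    K=f["mtx"]; d=np.array([(px[0]-K[0,2])/K[0,0],(px[1]-K[1,2])/K[1,1],1.])
    if fish:
        r=np.hypot(d[0],d[1]); d=np.r_[d[:2]/max(r,1e-9)*np.sin(r),np.cos(r)]
    return rot(f["rotation"]).apply(d)
def at_z(f,px,z,fish=False):
    d=ray(f,px,fish); e=np.array(f["eye"]); return e+d*(z-e[2])/d[2]
def proj(f,p,fish=False):
    c=rot(f["rotation"]).inv().apply(np.array(p)-f["eye"]); K=f["mtx"]
    u=c[:2]/c[2]
    if fish:
        r=np.hypot(*c[:2]); u=c[:2]/r*np.arctan2(r,c[2])
    return u*K[0,0]+K[:2,2]
def tri(fs,pxs,fish=False):
    A=np.zeros((3,3));b=np.zeros(3)
    for f,p in zip(fs,pxs):
        d=ray(f,p,fish);M=np.eye(3)-np.outer(d,d)/(d@d);A+=M;b+=M@f["eye"]
    return np.linalg.solve(A,b)
E
python3 - <<'E'
from h import *
s=np.load("pics/scene0.npz");d=np.load("pics/side0.npz")
C=lambda x,y:(220+x/4-.4,165+y/4-.4); D=lambda x,y:(230+x/4-.4,165+(y-360)/4-.4)
for n,a,b,z in(("peg",C(141,165),D(133,432),.106),("shaft",C(431,79),D(415,455),.105)):
    print(n,at_z(s,a,z),at_z(d,b,z),tri([s,d],[a,b]))
print("pointer",at_z(s,C(376,105),.046), "glue top",at_z(s,C(375,203),.093),"eraser",at_z(s,C(257,195),.012),"orange",at_z(s,C(298,220),.045),"screen", at_z(s,C(141,180),.091))
print("red",at_z(s,C(37,282),.045),"blue",at_z(s,C(209,290),.045),"stamp",D(55,405),at_z(d,D(55,380),.06))
E
```

```text
peg [ 0.48789661 -0.13725221  0.106     ] [ 0.48409837 -0.13180068  0.106     ] [ 0.47821751 -0.13310312  0.09965065]
shaft [0.50930892 0.15786724 0.105     ] [0.50029355 0.1617122  0.105     ] [0.50101366 0.16219286 0.10201595]
pointer [0.44201497 0.14117938 0.046     ] glue top [0.63232714 0.01114961 0.093     ] eraser [ 0.46713525 -0.01103812  0.012     ] orange [ 0.56078533 -0.02307424  0.045     ] screen [ 0.48852152 -0.13871255  0.091     ]
red [ 0.51403826 -0.25408717  0.045     ] blue [ 0.60395944 -0.13820094  0.045     ] stamp (243.35, 175.85) [ 0.35254229 -0.24340656  0.06      ]
```

Request:
servo_tool --moves '[[[40.6, -32.5, -6, 0, 0, 0, 85], [40.6, -32.5, -6, 0, 0, 0, 85], [40.6, -32.5, -6, 0, 0, 0, 85], [40.6, -32.5, -6, 0, 0, 0, 85], [40.6, -32.5, -6, 0, 0, 0, 85], [40.6, -32.5, -6, 0, 0, 0, 85], [40.6, -32.5, -6, 0, 0, 0, 85], [40.6, -32.5, -6, 0, 0, 0, 85], [40.6, -32.5, -6, 0, 0, 0, 85], [40.6, -32.5, -6, 0, 0, 0, 85], [0, 0, 0, 0, 0, 0, 85]]]'

```text
time: 1.48
tool_pos: [0.4873, -0.1328, 0.3054]
tool_rot: [-0.0, 0.983, 0.184, 0.0]
contact_force: [-0.2, -0.1, -0.2]
gripper_width: 0.992
grasp_force: 0.0
```

```bash
python3 - <<'E'
from h import *
from plant import manip
import cv2
f=manip.grab_frame("wrist"); cv2.imwrite("pics/w1.png",f["image"]); np.savez("pics/w1.npz",**f)
print(f["mtx"].tolist(),f["eye"],proj(f,[.486,-.134,.106],1),proj(f,[.504,.16,.105],1))
s=manip.state();print(s["time"],s["tool_pos"],s["tool_rot"])
E
```

```text
[[309.70691628693146, 0.0, 322.23941316100894], [0.0, 309.70691628693146, 198.35429958521445], [0.0, 0.0, 1.0]] [ 0.56234585 -0.10244694  0.43456116] [323.94093877 175.24409971] [107.22403465  82.96710553]
1.525 [ 0.48656263 -0.13422502  0.3050134 ] [ 6.57929235e-06  9.83118969e-01  1.82967111e-01 -3.58962799e-04]
```

View pics/w1.png

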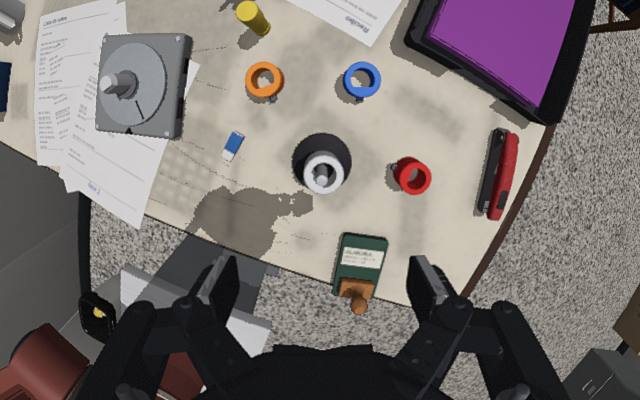

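The wrist view shows the collar on its peg at (323,172), about where I predicted. The rewinder's shaft top is at (107,83) and its pointer is near (128,131), with a radial groove at (138,110). I need to find the screw, so I'll enlarge both.

```bash
python3 - <<'E'
import cv2,numpy as np
im=cv2.imread("pics/w1.png")
a=cv2.resize(im[130:210,283:363],None,fx=5,fy=5,interpolation=cv2.INTER_CUBIC)
b=cv2.resize(im[30:142,90:190],None,fx=400/112,fy=400/112,interpolation=cv2.INTER_CUBIC)
cv2.imwrite("pics/crop1.png",np.hstack([a,b]))
E
```

```text
(no output)
```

View pics/crop1.png

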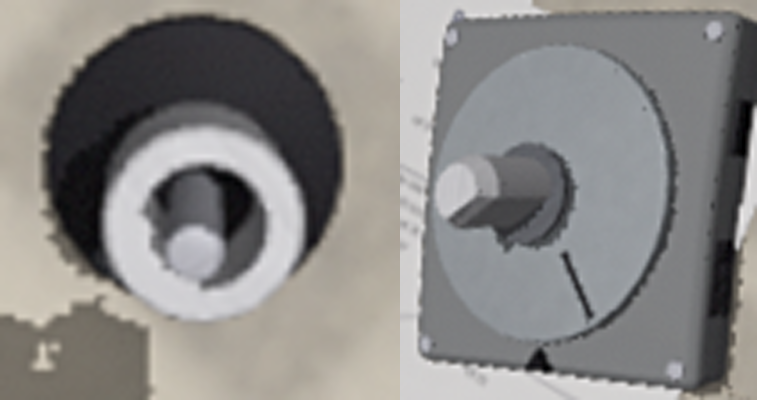

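Request:
servo_tool --moves '[[[-26, -10, 10, 0, 0, 0, 85], [-26, -10, 30, 0, 0, 0, 85], [-26, -10, 30, 0, 0, 0, 85], [-25, -10, 30, 0, 0, 0, 85], [0, 0, 0, 0, 0, 0, 85]]]'

```text
time: 2.15
tool_pos: [0.3728, -0.1347, 0.2016]
tool_rot: [-0.002, 0.984, 0.18, -0.002]
contact_force: [0.3, 0.1, 0.7]
gripper_width: 0.997
grasp_force: 0.0
```

```bash
python3 - <<'E'
from h import *
from plant import manip
import cv2
f=manip.grab_frame("wrist"); np.savez("pics/w2.npz",**f)
p=proj(f,[.47,-.134,.08],1); print(f["eye"],p)
w=np.load("pics/w1.npz")
s=manip.state();print(s["time"],s["tool_pos"])
B=lambda x,y:(90+(x-400)*.28-.4,30+y*.28-.4)
for q,z in((B(565,252),.05),(B(590,318),.05),(B(540,347),.046),(B(455,190),.105)):print(at_z(w,q,z,1)[:2])
x,y=p.astype(int); x0,y0=max(x-75,0),max(y-75,0);print(x0,y0)
cv2.imwrite("pics/w2c.png",cv2.resize(f["image"][y0:y0+150,x0:x0+150],None,fx=4,fy=4,interpolation=cv2.INTER_CUBIC))
E
```

```text
[ 0.44878864 -0.10527394  0.33036896] [366.86997759  86.41709516]
2.2 [ 0.37478991 -0.1353153   0.2042734 ]
[0.48315185 0.14359705]
[0.46151606 0.12431001]
[0.44227272 0.14789401]
[0.50337932 0.16385884]
291 11
```

View pics/w2c.png

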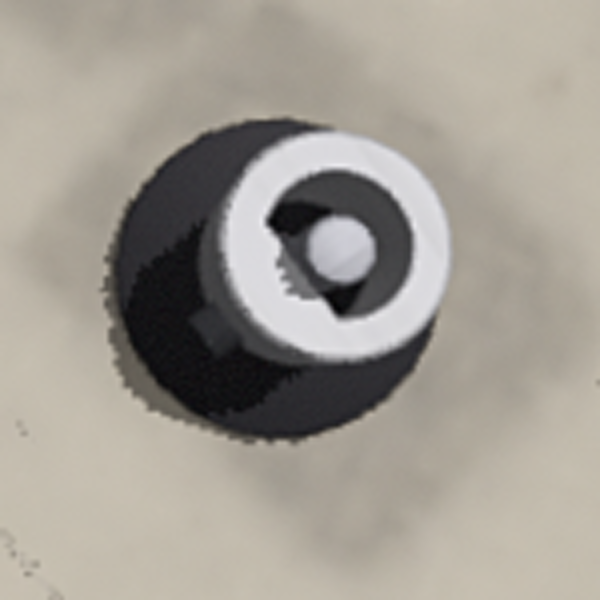

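Now it's clear in the crop: the collar top ring is centred at (334,246) and the peg top at (342,248). The bore flat runs from (268,222) to (342,318), and the screw is a dark stub at (210,328), lower left.

```bash
python3 - <<'E'
from h import *
f=np.load("pics/w2.npz")
P=lambda x,y:(291+x/4-.4,11+y/4-.4)
c=at_z(f,P(334,246),.091,1);a=at_z(f,P(268,222),.091,1);b=at_z(f,P(342,318),.091,1)
s=at_z(f,P(210,328),.059,1);p=at_z(f,P(342,248),.106,1)
print("collar",c,"peg",p,"flat",a,b,"len",np.linalg.norm(a-b),"screw",s,np.linalg.norm((s-c)[:2]))
n=(a+b)/2-c;print("flat dir",np.degrees(np.arctan2(n[1],n[0])),np.linalg.norm(n),"screw dir",np.degrees(np.arctan2(*(s-c)[1::-1])), "perp",np.degrees(np.arctan2(*(b-a)[1::-1])))
for x,y in((218,246),(450,246),(334,130),(334,362)):print(at_z(f,P(x,y),.091,1))
S=np.array([.5034,.1625])
for n,q in(("groove",[.4832,.1436]),("g2",[.4615,.1243]),("pointer",[.4423,.1479])):
  v=np.array(q)-S;print(n,np.degrees(np.arctan2(v[1],v[0])),np.linalg.norm(v))
E
```

```text
collar [ 0.48166953 -0.13380758  0.091     ] peg [ 0.47984215 -0.13348685  0.106     ] flat [ 0.48111805 -0.12044386  0.091     ] [ 0.46917826 -0.1403817   0.091     ] len 0.02323953713080589 screw [ 0.45893522 -0.11928339  0.059     ] 0.026977788525868584
flat dir 152.50011551331787 0.007352072812986007 screw dir 147.42684758433163 perp -120.9153152326922
[ 0.4731493  -0.11332953  0.091     ]
[ 0.49097651 -0.15468894  0.091     ]
[ 0.50315565 -0.12558154  0.091     ]
[ 0.46060628 -0.14212321  0.091     ]
groove -136.90427328973013 0.027663152387246065
g2 -137.64474154442826 0.0566996472652167
pointer -166.56102680664887 0.06282014008261994
```

Request:
servo_tool --moves '[[[33.6, 12.3, 0, 0, 0, 0, 85], [33.6, 12.3, 0, 0, 0, 0, 85], [33.6, 12.3, 0, 0, 0, 0, 85], [0, 0, 0, 0, 0, 10.4, 85], [0, 0, 0, 0, 0, 10.4, 85], [0, 0, 0, 0, 0, 10.4, 85], [0, 0, 0, 0, 0, 10.4, 85], [0, 0, 0, 0, 0, 10.4, 85], [0, 0, 0, 0, 0, 0, 85]]]'

```text
time: 3.32
tool_pos: [0.4849, -0.1341, 0.2072]
tool_rot: [0.0, 0.964, -0.267, 0.002]
contact_force: [0.2, 0.1, -0.2]
gripper_width: 0.996
grasp_force: 0.0
```

```bash
cat >> h.py <<'E'
def circ(f,px_c,z,rad,fish,name):pass
E
python3 - <<'E'
from h import *
from plant import manip
import cv2
s=manip.state();print(s["time"],s["tool_pos"],rot(s["tool_rot"]).as_matrix().round(3),s["joint_pos"])
f=manip.grab_frame("wrist"); np.savez("pics/w3.npz",**f)
p=proj(f,[.482,-.134,.091],1); print(f["eye"],p)
im=f["image"];x0=int(p[0])-90;y0=max(int(p[1])-90,0);c=im[y0:y0+180,x0:x0+180];print(x0,y0)
m=((c.min(2)>165)&(c.max(2).astype(int)-c.min(2)<20)).astype(np.uint8)
n,l,st,ce=cv2.connectedComponentsWithStats(m)
i=1+st[1:,4].argmax()
k=cv2.findContours((l==i).astype(np.uint8),0,2)[0][0]
e=cv2.fitEllipse(k);print(st[i],e)
q=(e[0][0]+x0,e[0][1]+y0);print("collar top centre",q,at_z(f,q,.091,1))
# fit via world: contour points
w=np.array([at_z(f,(a[0][0]+x0,a[0][1]+y0),.091,1)[:2] for a in k]);(cx,cy),r=cv2.minEnclosingCircle(w.astype(np.float32));print(cx,cy,r)
E
```

```text
3.325 [ 0.48490001 -0.13414121  0.20724189] [[ 0.857 -0.515  0.003]
 [-0.515 -0.857 -0.001]
 [ 0.003 -0.    -1.   ]] [-4.17936693e-01 -2.20745676e-01  1.93398386e+00  5.18918521e-05
  1.42521174e+00  1.69378856e+00]
[ 0.55350372 -0.17482209  0.33661569] [324.57988819 199.92841183]
234 109
[  65   63   53   54 1409] ((91.09256744384766, 89.29340362548828), (51.79171371459961, 51.940467834472656), 140.74696350097656)
collar top centre (325.09256744384766, 198.29340362548828) [ 0.48301616 -0.135105    0.091     ]
0.4823141396045685 -0.13435788452625275 0.023624658584594727
```

Request:
servo_tool --moves '[[[-1.5, 1.2, 33, 0, 0, 0, 85], [0, 0, 33, 0, 0, 0, 85], [0, 0, 33, 0, 0, 0, 85], [0, 0, 33, 0, 0, 0, 85], [0, 0, 0, 0, 0, 0, 85], [0, 0, 0, 0, 0, 0, 40], [0, 0, 0, 0, 0, 0, 40], [0, 0, 0, 0, 0, 0, 40], [0, 0, 0, 0, 0, 0, 40], [0, 0, 0, 0, 0, 0, 40], [0, 0, 0, 0, 0, 0, 40], [0, 0, 0, 0, 0, 0, 40]]]'

```text
time: 4.88
tool_pos: [0.4827, -0.1345, 0.0757]
tool_rot: [0.001, 0.963, -0.268, 0.002]
contact_force: [-0.8, -1.5, 5.1]
gripper_width: 0.517
grasp_force: 60.8
```

Request:
servo_tool --moves '[[[0, 0, -20, 0, 0, 0, 40], [0, 0, -35, 0, 0, 0, 40], [0, 0, -35, 0, 0, 0, 40], [-22.5, -44, 0, 0, 0, 0, 40], [-22.5, -44, 0, 0, 0, 0, 40], [-22.5, -44, 0, 0, 0, 0, 40], [0, 0, 0, 0, 0, -10, 40], [0, 0, 0, 0, 0, -10, 40], [0, 0, 0, 0, 0, -10, 40], [0, 0, 0, 0, 0, -10, 40], [0, 0, 0, 0, 0, 0, 40]]]'

```text
time: 6.25
tool_pos: [0.4916, 0.0144, 0.1636]
tool_rot: [-0.0, 0.997, 0.077, 0.0]
contact_force: [-0.2, 0.3, -1.4]
gripper_width: 0.517
grasp_force: 61.6
```

```bash
python3 - <<'E'
from h import *
from plant import manip
import cv2
s=manip.state();print(s["time"],s["tool_pos"],rot(s["tool_rot"]).as_matrix().round(3),s["gripper_width"],s["contact_force"])
f=manip.grab_frame("wrist"); np.savez("pics/w4.npz",**f)
print(f["eye"],proj(f,[.504,.1625,.105],1))
cv2.imwrite("pics/w4.png",f["image"])
E
```

```text
6.25 [0.4916205  0.01443431 0.16359393] [[ 0.988  0.153  0.001]
 [ 0.153 -0.988  0.   ]
 [ 0.001  0.    -1.   ]] 0.5172722121823489 [-0.22456951  0.25347084 -1.43892645]
[0.57117597 0.02787365 0.29275899] [124.43105644 176.54433045]
```

View pics/w4.png

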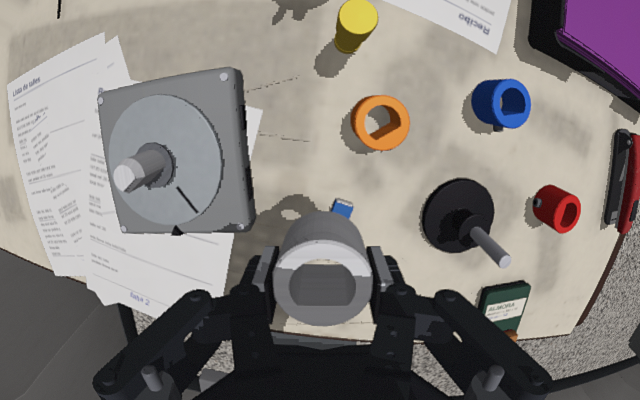

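The collar is held upright, with its bore D flat at the bottom of the image (about (320,303)). The shaft top is at (124,177), the groove runs (178,188)–(198,212), and the pointer is at about (178,229). I'll enlarge the rewinder and collar together.

```bash
python3 - <<'E'
import cv2,numpy as np
im=cv2.imread("pics/w4.png")
a=cv2.resize(im[120:250,95:225],None,fx=4,fy=4,interpolation=cv2.INTER_CUBIC)
b=cv2.resize(im[205:335,255:385][:, 0:70+60],(520,520),interpolation=cv2.INTER_CUBIC)
o=np.hstack([a[:, :400],b[:, 60:460]]);cv2.imwrite("pics/crop4.png",o);print(o.shape)
E
```

```text
(520, 800, 3)
```

View pics/crop4.png

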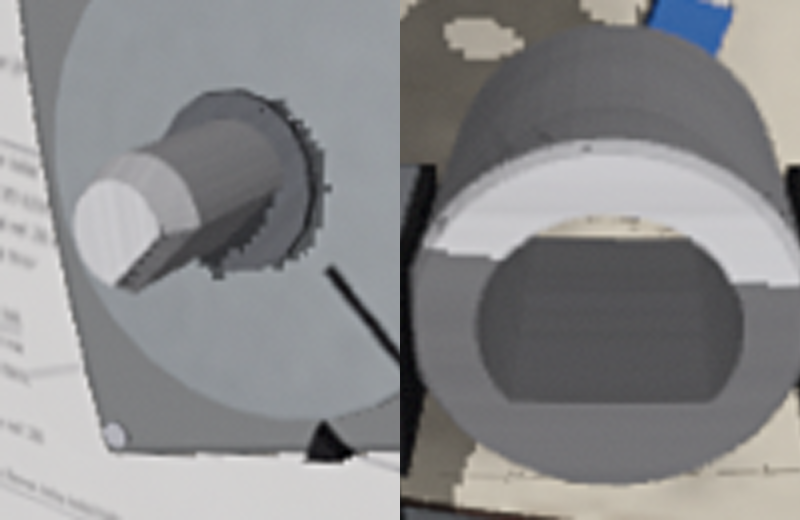

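Crop: the shaft's top face has its flat edge from (160,233) to (117,285), and the groove starts at (328,267). The pointer tip is at (322,424) with its base centre at (330,460). On the collar, the flat runs (510,402)–(718,403) and the outer rim spans x 413–805 with its bottom at y 483.

```bash
python3 - <<'E'
from h import *
from scipy.optimize import least_squares
f=np.load("pics/w4.npz")
L=lambda x,y:(95+x/4-.4,120+y/4-.4); Rr=lambda x,y:(255+(x-340)/4-.4,205+y/4-.4)
ang=lambda v:np.degrees(np.arctan2(v[1],v[0]))%360
def cf(P,r0): 
    o=least_squares(lambda q:np.hypot(*(P-q[:2]).T)-q[2],[*P.mean(0),r0]).x; return o
A=np.array([at_z(f,L(*p),.105,1)[:2] for p in((73,232),(80,203),(95,186),(117,178),(140,188),(155,208),(117,285),(95,272),(80,255))])
o=cf(A,.01);S=o[:2];print("shaft",o)
a,b=[at_z(f,L(*p),.105,1)[:2] for p in((160,233),(117,285))]
print("flat line perp",ang(b-a),"mid",ang((a+b)/2-S))
g=at_z(f,L(328,267),.05,1)[:2];g2=at_z(f,(198,212),.05,1)[:2]
print("groove",ang(g-S),ang(g2-S),ang(g2-g),np.linalg.norm(g-S),np.linalg.norm(g2-S))
for p,z in((L(322,424),.046),(L(330,460),.04)): v=at_z(f,p,z,1)[:2];print("pointer",v,ang(v-S),np.linalg.norm(v-S))
c=[at_z(f,p,.04,1)[:2] for p in(L(115,436),(103,92),(222.5,76))];print("edge dirs",ang(c[1]-c[0]),ang(c[2]-c[1]),[np.linalg.norm(q-S) for q in c])
zt=.179
a,b=[at_z(f,Rr(*p),zt,1)[:2] for p in((510,402),(718,403))]
# outer circle of collar
C=np.array([at_z(f,Rr(*p),zt,1)[:2] for p in((413,290),(602,483),(600,140),(500,462),(720,455),(440,210))])
print("collar",cf(C,.023),"flat",ang(b-a),np.linalg.norm(b-a),"mid",ang((a+b)/2-cf(C,.023)[:2]))
E
```

```text
shaft [0.50285058 0.16290072 0.01042771]
flat line perp 136.97374508871238 mid 226.56678419634466
groove 223.26166932297141 224.6043379871801 225.83861257085678 0.027524591071154115 0.05745146469826639
pointer [0.44219877 0.14808425] 193.72777287308958 0.06243532845143107
pointer [0.42969006 0.14914256] 190.65033579671902 0.07444291813088866
edge dirs 9.60811795537296 278.39858657673426 [np.float64(0.0952212465738418), np.float64(0.0962296234190249), np.float64(0.09262527809789124)]
collar [0.4932555  0.01570381 0.02313137] flat 278.4271845688553 0.023876481668292635 mid 190.51909742968706
```

Request:
servo_tool --moves '[[[11, -48, 0, 0, 0, 0, 40], [11, -48, 0, 0, 0, 0, 40], [10.5, -48, 0, 0, 0, 0, 40], [0, 0, 0, 0, 0, -9, 40], [0, 0, 0, 0, 0, -9, 40], [0, 0, 0, 0, 0, -9, 40], [0, 0, 0, 0, 0, -9, 40], [0, 0, 0, 0, 0, 0, 40], [0, 0, 0, 0, 0, 0, 40]]]'

```text
time: 7.42
tool_pos: [0.5015, 0.1616, 0.1634]
tool_rot: [-0.0, 0.925, 0.38, 0.0]
contact_force: [-0.5, -0.5, -0.3]
gripper_width: 0.519
grasp_force: 61.8
```

```bash
python3 - <<'E'
from h import *
from plant import manip
import cv2
s=manip.state();print(s["time"],s["tool_pos"],rot(s["tool_rot"]).as_matrix().round(3),s["contact_force"],s["ft_torque"])
f=manip.grab_frame("wrist"); np.savez("pics/w5.npz",**f);cv2.imwrite("pics/w5.png",f["image"])
p=proj(f,np.r_[s["tool_pos"][:2],.179],1).astype(int);print(p)
x0=max(p[0]-80,0);y0=max(p[1]-90,0);print(x0,y0)
cv2.imwrite("pics/crop5.png",cv2.resize(f["image"][y0:y0+145,x0:x0+160],None,fx=4,fy=4,interpolation=cv2.INTER_CUBIC))
E
```

```text
7.425 [0.5014585  0.16162219 0.16335738] [[ 0.711  0.704  0.   ]
 [ 0.704 -0.711  0.   ]
 [ 0.     0.    -1.   ]] [-0.48146735 -0.50271234 -0.31409545] [ 0.02517154 -0.01097375  0.01229027]
[324 291]
244 201
```

View pics/crop5.png

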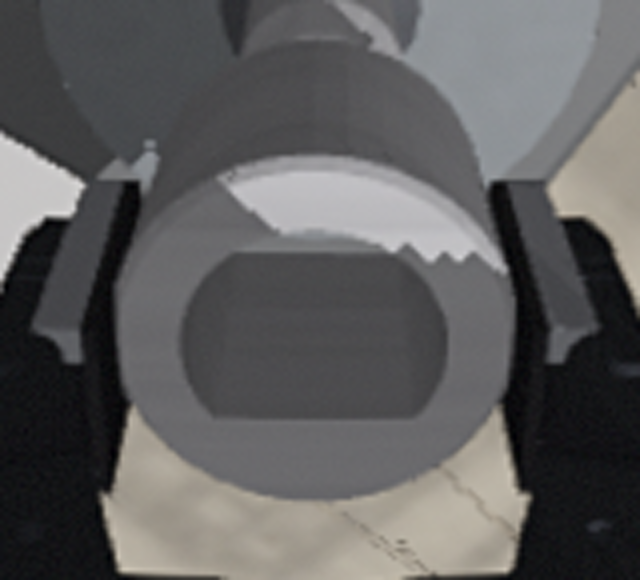

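The collar (ring centre about (316,330)) lines up laterally with the washer and shaft behind it (about (325,25)), with its flat square to the tool. Descending now.

Request:
servo_tool --moves '[[[0, 0, 14, 0, 0, 0, 40], [0, 0, 10, 0, 0, 0, 40], [0, 0, 4, 0, 0, 0, 40], [0, 0, 3, 0, 0, 0, 40], [0, 0, 3, 0, 0, 0, 40], [0, 0, 0, 0, 0, 0, 40]]]'

```text
time: 8.22
tool_pos: [0.5016, 0.1617, 0.1293]
tool_rot: [0.0, 0.924, 0.382, 0.0]
contact_force: [0.2, 0.5, -1.4]
gripper_width: 0.519
grasp_force: 61.9
```

Request:
servo_tool --moves '[[[0, 0, 2, 0, 0, 0, 40], [0, 0, 2, 0, 0, 0, 40], [0, 0, 2, 0, 0, 0, 40], [0, 0, 2, 0, 0, 0, 40], [0, 0, 0, 0, 0, 0, 40]]]'

```text
time: 8.85
tool_pos: [0.5024, 0.162, 0.1218]
tool_rot: [0.0, 0.924, 0.382, 0.001]
contact_force: [4.5, 2.6, -0.9]
gripper_width: 0.519
grasp_force: 62.1
```

Request:
servo_tool --moves '[[[0.8, 0, 0, 0, 0, 0, 40], [0, 0, 3, 0, 0, 0, 40], [0, 0, 3, 0, 0, 0, 40], [0, 0, 3, 0, 0, 0, 40], [0, 0, 3, 0, 0, 0, 40], [0, 0, 0, 0, 0, 0, 40]]]'

```text
time: 9.6
tool_pos: [0.5023, 0.1623, 0.109]
tool_rot: [0.0, 0.924, 0.382, 0.0]
contact_force: [5.6, 2.5, -0.6]
gripper_width: 0.518
grasp_force: 62.1
```

Request:
servo_tool --moves '[[[1.0, 0, 0, 0, 0, 0, 40], [0, 0, 3, 0, 0, 0, 40], [0, 0, 3, 0, 0, 0, 40], [0, 0, 3, 0, 0, 0, 40], [0, 0, 2, 0, 0, 0, 40], [0, 0, 0, 0, 0, 0, 40]]]'

```text
time: 10.35
tool_pos: [0.5025, 0.1626, 0.0978]
tool_rot: [0.0, 0.924, 0.382, -0.0]
contact_force: [3.1, -1.2, 0.3]
gripper_width: 0.52
grasp_force: 62.1
```

```bash
python3 - <<'E'
from h import *
from plant import manip
s=manip.state();print(s["time"],s["tool_pos"],s["contact_force"],s["ft_torque"],s["joint_pos"])
E
```

```text
10.35 [0.50248666 0.16262735 0.09782659] [ 3.13209357 -1.23418679  0.2675549 ] [-0.17911685 -0.6706455  -0.02966074] [ 1.72309672e-01 -3.75835758e-02  1.96160633e+00 -5.47549394e-04
  1.21828292e+00  9.59656237e-01]
```

```bash
python3 - <<'E'
from h import *
ang=lambda v:np.degrees(np.arctan2(v[1],v[0]))%360
w=np.load("pics/w1.npz");f=np.load("pics/w4.npz")
B=lambda x,y:(90+(x-400)*.28-.4,30+y*.28-.4);L=lambda x,y:(95+x/4-.4,120+y/4-.4)
for z in(.04,.0415):
  c=[at_z(w,B(*p),z,1)[:2] for p in((451,37),(713,30),(675,370),(425,345))] # BL,BR,FR,FL
  print("w1 ctr",(c[0]+c[2])/2,(c[1]+c[3])/2,[ang(c[0]-c[3]),ang(c[1]-c[2]),ang(c[0]-c[1])-90,ang(c[3]-c[2])-90],[np.linalg.norm(c[i]-c[i-1]).round(4) for i in range(4)])
  d=[at_z(f,p,z,1)[:2] for p in(L(115,436),(103,92),(222.5,76))]
  print("w4 ctr",(d[0]+d[2])/2,ang(d[1]-d[0]),ang(d[1]-d[2])-90,np.linalg.norm(d[1]-d[0]),np.linalg.norm(d[2]-d[1]))
for z in(.04,.043,.046):
  print(z,at_z(w,B(540,347),z,1)[:2],at_z(w,B(540,371),z,1)[:2],at_z(f,L(322,424),z,1)[:2],at_z(f,L(330,460),z,1)[:2])
im=__import__("cv2").imread("pics/w4.png");print(im[205:240,235:260].max(2)[::2,::2])
E
```

```text
w1 ctr [0.50218171 0.16412227] [0.50190249 0.16409648] [np.float64(11.753198785259512), np.float64(11.78052966155967), np.float64(11.611926862756718), np.float64(11.85268287583412)] [np.float64(0.1332), np.float64(0.1326), np.float64(0.1326), np.float64(0.1326)]
w4 ctr [0.50199987 0.16397169] 9.60811795537296 8.398586576734274 0.14058175722460892 0.12759153301465498
w1 ctr [0.50241043 0.16310885] [0.50213228 0.16308317] [np.float64(11.753198785259515), np.float64(11.78052966155967), np.float64(11.611926862756661), np.float64(11.852682875834105)] [np.float64(0.1327), np.float64(0.1321), np.float64(0.1321), np.float64(0.1321)]
w4 ctr [0.5024104  0.16316401] 9.608117955372945 8.398586576734274 0.1397474738061763 0.1268343401723685
0.04 [0.4404186  0.15175967] [0.43079214 0.14927231] [0.43906266 0.1510072 ] [0.42969006 0.14914256]
0.043 [0.44134566 0.14982684] [0.43179239 0.1473584 ] [0.44063071 0.14954572] [0.43136936 0.14770322]
0.046 [0.44227272 0.14789401] [0.43279265 0.14544448] [0.44219877 0.14808425] [0.43304866 0.14626388]
[[129 130 131 128 121 114  86  62  59  48 161 167 168]
 [
[... 233 characters left out ...]
31 123 120 108  76  59  53  53  94  96]
 [130 131 129 130 127 120 114  80  59  56  45  94  93]
 [130 131 130 131 126 119 115  80  58  50  65  95  95]
 [128 129 129 129 128 121 118  92  45  40  86  95  97]
 [124 129 143 128 127 123 119  58  42  45  99  95  98]
 [ 67 103 166 191 157 123  87  54  45  89  98  96  95]
 [ 70 107 105 161 173  64  63  56  59  99  97  98  95]
 [ 66  79 102 105  83  64  61  54  89  99  98  98  97]
 [ 60  59  59  59  58  59  68  92  99  98  99 102  99]
 [ 89  91  92  94  96  93  99  98  96  97 101 104 104]
 [ 90  96  95  96  97  96  96  93  97  95 101 103 104]
 [ 91  95  92  92  95  93  93  93  94  94  97 101 102]
 [ 94  96  95  93  94  94  93  93  92  94  96  97  95]]
```

Request:
servo_tool --moves '[[[0, 0.4, 0, 0, 0, 3, 40], [0, 0, 0, 0, 0, 6, 40], [0, 0, 0, 0, 0, 6, 40], [0, 0, 0, 0, 0, 6, 40], [0, 0, 0, 0, 0, 6, 40], [0, 0, 0, 0, 0, 6, 40], [0, 0, 0, 0, 0, 3, 40], [0, 0, 0, 0, 0, 0, 40]]]'

```text
time: 11.35
tool_pos: [0.5029, 0.1626, 0.0978]
tool_rot: [0.0, 0.997, 0.078, -0.0]
contact_force: [4.7, 0.3, -2.3]
gripper_width: 0.515
grasp_force: 61.8
```

```bash
python3 - <<'E'
from h import *
from plant import manip
s=manip.state();m=rot(s["tool_rot"]).as_matrix();print(s["time"],s["tool_pos"],np.degrees(np.arctan2(m[1,0],m[0,0])),m[2].round(4),s["contact_force"],s["ft_torque"])
E
```

```text
11.35 [0.50285412 0.16261433 0.09781718] 8.939641825132894 [-2.e-04 -0.e+00 -1.e+00] [ 4.71904385  0.32694053 -2.26839728] [-0.0028226  -0.85779837  0.01545323]
```

Request:
servo_tool --moves '[[[0.6, 0, 0, 0, 0, -2.8, 40], [0, 0, 2, 0, 0, 0, 40], [0, 0, 2, 0, 0, 0, 40], [0, 0, 2, 0, 0, 0, 40], [0, 0, 2, 0, 0, 0, 40], [0, 0, 2, 0, 0, 0, 40], [0, 0, 0, 0, 0, 0, 40]]]'

```text
time: 12.22
tool_pos: [0.5031, 0.1626, 0.0894]
tool_rot: [0.0, 0.995, 0.102, -0.001]
contact_force: [-4.5, -2.6, 9.1]
gripper_width: 0.52
grasp_force: 63.2
```

Request:
servo_tool --moves '[[[-0.3, 0, 2, 0, 0, 0, 40], [0, 0, 2, 0, 0, 0, 40], [0, 0, 1, 0, 0, 0, 40], [0, 0, 0, 0, 0, 0, 40]]]'

```text
time: 12.72
tool_pos: [0.5031, 0.1625, 0.0862]
tool_rot: [0.0, 0.995, 0.102, -0.001]
contact_force: [-10.4, -4.4, 19.0]
gripper_width: 0.515
grasp_force: 64.1
```

```bash
python3 - <<'E'
from h import *
from plant import manip
s=manip.state();m=rot(s["tool_rot"]).as_matrix();print(s["time"],s["tool_pos"],np.degrees(np.arctan2(m[1,0],m[0,0])),m[2].round(4),s["contact_force"],s["ft_torque"])
E
```

```text
12.725 [0.50307003 0.16252923 0.086185  ] 11.720126895930171 [-2.5e-03  5.0e-04 -1.0e+00] [-10.38907751  -4.43664248  19.03429849] [-0.54987461  1.38420973  0.0531582 ]
```

Request:
servo_tool --moves '[[[-0.8, 0.3, 0, 0, 0, 0, 40], [-0.5, 0, 1, 0, 0, 0, 40], [0, 0, 1, 0, 0, 0, 40], [0, 0, 0, 0, 0, 0, 40], [0, 0, 0, 0, 0, 0, 40]]]'

```text
time: 13.35
tool_pos: [0.503, 0.1625, 0.086]
tool_rot: [-0.0, 0.995, 0.102, 0.0]
contact_force: [-11.4, -3.4, 25.1]
gripper_width: 0.522
grasp_force: 64.8
```

```bash
python3 - <<'E'
from h import *
from plant import manip
s=manip.state();m=rot(s["tool_rot"]).as_matrix();print(s["time"],s["tool_pos"],np.degrees(np.arctan2(m[1,0],m[0,0])),m[2].round(4),s["contact_force"],s["ft_torque"])
E
```

```text
13.35 [0.5030224  0.16248689 0.08596787] 11.713953613523502 [ 3.e-04 -1.e-04 -1.e+00] [-11.41555814  -3.4296697   25.08936739] [-0.38104196  1.59433117  0.07361341]
```

```bash
python3 - <<'E'
from h import *
from plant import manip
import cv2
o=[]
f=manip.grab_frame("wrist"); np.savez("pics/w6.npz",**f)
p=proj(f,[.5027,.163,.1],1);print(p,proj(f,[.5027,.163,.105],1),proj(f,[.436,.149,.043],1))
x0=int(p[0])-65;y0=int(p[1])-60;print(x0,y0)
o.append(cv2.resize(f["image"][y0:y0+140,x0:x0+130],(557,600),interpolation=cv2.INTER_CUBIC));print(f["image"][y0:y0+140].shape)
g=manip.grab_frame("scene");np.savez("pics/s6.npz",**g)
q=proj(g,[.5027,.163,.08]).astype(int);print(q)
a=cv2.resize(g["image"][q[1]-30:q[1]+30,q[0]-12-12:q[0]+24-12+12],(240,300),interpolation=cv2.INTER_CUBIC)
g=manip.grab_frame("side");q=proj(g,[.5027,.163,.08]).astype(int);print(q)
b=cv2.resize(g["image"][q[1]-30:q[1]+30,q[0]-24:q[0]+24],(240,300),interpolation=cv2.INTER_CUBIC)
cv2.imwrite("pics/crop6.png",np.hstack([o[0],np.vstack([a,b])]))
E
```

```text
[323.45432594 288.79887359] [323.49032803 295.31708654] [323.20385349 320.060229  ]
258 228
(140, 640, 3)
[327 188]
[333 193]
```

View pics/crop6.png

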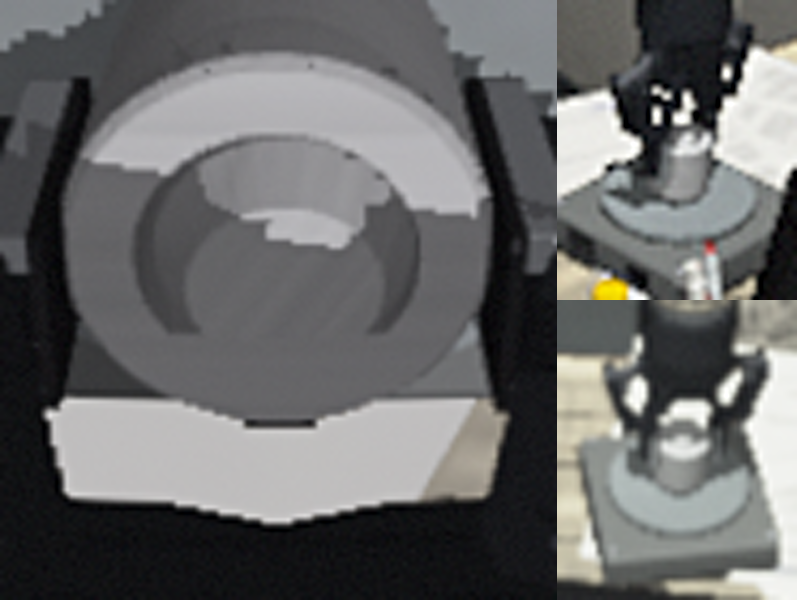

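The shaft's tapered top stands up through the collar bore, centred at about (283,270). The dark screw or pointer stub at (280,424) is in line with the collar centre (x≈278). I'll check the collar's height by comparing rim and shaft-top scales.

```bash
python3 - <<'E'
from h import *
from plant import manip
f=np.load("pics/w6.npz")
cr=lambda p:((np.array(p)-[258,228]+.4)*4.285).round(0)
t=np.radians(11.7);X=np.array([np.cos(t),np.sin(t),0]);Y=np.array([-X[1],X[0],0])
for S in([.5027,.163],):
  c=np.r_[S,0]
  for z in(.099,.100,.102,.105,.107):
    h=np.array([0,0,z]);P=lambda a,b:cr(proj(f,c+h+a*X+b*Y,1))
    print(z,"rim front",P(.023,0),"back",P(-.023,0),"w",P(0,-.023)[0]-P(0,.023)[0],"flat",P(-.0095,0)[1],"| shaft +x",P(.01008,0),"w",P(0,-.01008)[0]-P(0,.01008)[0],"flat",P(-.0061,0)[1])
print("screw end",cr(proj(f,c+[0,0,.068]-.0295*X,1)),"pointer",cr(proj(f,c+[0,0,.046]-.068*X,1)),cr(proj(f,c+[0,0,.040]-.062*X,1)))
print(manip.state()["tool_pos"],f["eye"])
E
```

```text
0.099 rim front [283.  63.] back [282. 418.] w 434.0 flat 327.0 | shaft +x [282. 176.] w 192.0 flat 303.0
0.1 rim front [283.  68.] back [282. 424.] w 436.0 flat 333.0 | shaft +x [282. 181.] w 192.0 flat 308.0
0.102 rim front [283.  77.] back [282. 435.] w 442.0 flat 344.0 | shaft +x [283. 192.] w 195.0 flat 319.0
0.105 rim front [283.  92.] back [282. 453.] w 450.0 flat 361.0 | shaft +x [283. 208.] w 199.0 flat 337.0
0.107 rim front [283. 102.] back [282. 465.] w 455.0 flat 373.0 | shaft +x [283. 219.] w 201.0 flat 348.0
screw end [281. 303.] pointer [280. 407.] [280. 357.]
[0.50301216 0.16252923 0.0859652 ] [0.58188076 0.17998608 0.21512323]
```

The shaft top's edge fits z = 0.105, and the collar's rim and flat fit a top at 0.0995–0.100 (0.100 is fully down). The push is 25 N against the 8 N needed, and the yaw is 11.7° against a pointer direction of 11.75°. Handing in.

```bash
python3 -c "
from plant import manip
print(manip.job_done())"
```

```text
the job is handed in; nothing more can be done
None
```

I handed the job in with the aluminium collar keyed on the shaft, its screw within about 1° of the pointer by my measurements, and still gripped and pressed fully down on the washer at about 25 N; the hand-in returned no verdict.

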